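Hold a glued sample under proof load with a spring gauge

ROBOT

A 6-joint arm with a two-finger parallel gripper is mounted at the origin on the work surface. World frame = base frame: x ahead of the robot, y to its left, z up, the work surface at z = 0. Lengths are in m, angles in rad, forces in N, time in s.
With the tool pointing down it reaches from about 0.35 to 0.975 m from the base axis. Payload 4.9 kg.
Tool frame: the origin (TCP) lies between the finger pads; the fingertips stand 14 mm ahead of it and the grasp point (between the pads) lies 5 mm behind it (manip.tcp_to_tips is the distance from the TCP to the fingertips, in m); z points along the fingers, y is the line along which they close (so a half turn about z gives the same grasp; the last joint's range is limited). The gripper opens to 85 mm and grips with 20 to 120 N. Pads are 22 mm wide; open, the fingers measure 114 mm over their backs; the gripper's body (76 mm by 85 mm) begins 54 mm behind the grasp point. The pads swing forward as they close: fully open they stand 13 mm farther back than shut.
Start: joints at [1.209, 0.053, 1.613, -0, 1.476, -0.119], TCP at [0.15, 0.607, 0.245] pointing down, gripper open.
Joint ranges: [-3.01, 3.01], [-1.01, 2.22], [0.06, 2.58], [-1.02, 4.17], [0.09, 2.62], [-3.14, 3.14]. Speed limits (rad/s): [2.57, 2.57, 3.14, 3.14, 3.14, 3.14].

INTERFACE

Orientations are given as a unit quaternion [w, x, y, z].
In Python, from plant import manip gives the robot as it stands.
- The arm moves only by the tool servo_tool, never from a script. Its argument "moves" is a list that holds one entry, the list of rows, each a list of 7 numbers: the shift along the tool's x, y, z in mm, then the turn, a rotation vector about the tool's x, y, z in degrees, then the finger opening in mm, from 0 to 85.4. In form: [[[x, y, z, ax, ay, az, fingers], ...]]. A call has 1 to 12 rows; each row shifts and turns the commanded pose from where the row before left it, along the tool's axes as they then stand; what a row does not reach is not made up. A row lasts 1/8 s, in which the tool goes at most 62.5 mm and 10.7 degrees, less where a joint would pass 70% of its speed; a pose out of reach is approached as far as the arm can. A call with a gripper value outside its range is refused whole. The fingers move at their own pace and stop on an object; the grip force is fixed at half the most. Time passes only in rows, so rows that do not move let the fingers close. It gives the time, the measured TCP pose, the force, the opening and the grip force at its end, in the units of the state.
- manip.state(): the state, without advancing time (a new reading comes with each control period).
- manip.grab_frame(name): name is "scene" or "top"; returns a dict with "image" (420x560x3 uint8, blue, green, red), "mtx" (3x3 intrinsics, pixels), "eye" and "rotation" of the camera in the world. Camera axes: x right, y down, z forward; pixel columns grow to the right and rows downward; lengths in m; the calibration is good to about 2 mm. A picture is of the moment at which its call begins. There is no depth.
- manip.job_done(): hands the job in; it is judged then, once.
The state is a dict: "time": time; "joint_pos": joint angles; "joint_vel": joint speeds; "joint_efforts": joint torques, N m; "tool_pos": TCP position; "tool_rot": TCP orientation; "contact_force": force on the tool from outside, world axes, zero at the start; "ft_torque": the same for the moment, N m; "gripper_width": opening from 0.0 (shut) to 1.0 (fully open); "grasp_force": force on a finger pad.
Only numpy, scipy, OpenCV 4.12 (cv2) and the standard library are available. Lean on these libraries where they do the work, as an engineer would, in place of code of your own. Each camera call takes 0.05 s, during which the arm holds its last target. There are 200 camera calls.

TASK

Take the blue spring gauge from its rest, drop the loop of its rod over the pull pin of the glued sample on the round microscope stage, and pull the gauge level and in line with the sample strip, straight away from the glue joint, until the mouth of the tube stands in the middle of the rod's red band - do not overload the joint by pulling well past the band. Finish while still holding the gauge steady at that load, so that the microscope can be swung over the joint, and leave the other things on the bench alone.

Things in the scene. Friction and masses are not known exactly. Their poses are not given: they have to be found in the camera images.
- gauge: Spring gauge, 0.15 kg, level in its rest, axis 45 mm above the bench. Blue tube 18 mm across, 120 mm long; black six-sided collars (22 mm across flats, 25 over corners, 12 long) centred 48 mm either side of its middle. Origin: on the axis at the tube's middle, the place to grip. x runs along the tube to the rod and loop, z up as it lies. A hanging eye ends at x = -82 mm.
- loop (a point): Centre of the loop at the rod's end: a ring of 5 mm steel wire, hole 24 mm, outside 34 mm, flat in the gauge's xy plane. With the rod fully in it is at x = +100 mm on the gauge's axis, and it moves out along x with the rod.
- rod (a joint): How far the rod is pulled out, m: 0 fully in (the start), 0.065 the stop. A spring pulls it in: 1.9 N to start, then 180 N/m, 10 N at 0.045. A red band 8 mm wide round the rod starts to leave the mouth at 0.041, is half out at 0.045, fully out at 0.049. Three thin black rings come out before it, at 0.012, 0.023, 0.034; else the rod is white.
- rest: Gauge rest, black, fixed: base 130 x 64 mm, 6 mm thick; two cheeks 16 mm thick, 52 mm wide, centred 48 mm either side of its middle, each with a notch open at the top, 30 mm wide, floor at 34 mm, lugs to 46 mm. Origin: centre of its underside on the bench; x along the gauge. The gauge's collars sit in the notches; it lifts straight up.
- stage: Specimen stage, fixed: black base 180 x 180 mm, crossed slides, micrometer heads out to 145 mm from the centre on its +x and +y sides (below 55 mm high), and a round steel chuck, 170 mm across, its face 78 mm above the bench. Origin: centre of its underside on the bench. The glued sample lies on the chuck along the stage's y axis. Pull towards the stage's -y.
- pull_pin (a point): Foot of the upright steel pull pin, on the aluminium strip, 84 mm above the bench, 50 mm from the stage's centre towards its -y; axes as the stage's. Pin 8 mm thick, 28 mm tall, fixed: flange 15 mm across, 3 mm high at the foot; head 11 mm across over the top 3 mm.
- objective: A spare microscope objective standing on its thread, 37 mm across, 75 mm tall, silver with a green ring; loose, to be left alone. Origin: centre of its underside.
- sample_box: A closed white sample box with a blue lid, 62 x 87 mm, 28 mm tall; loose, to be left alone. Origin: centre of its underside.
- glue_bottle: A small amber glue bottle with a black cap, 36 mm across, 75 mm tall; loose, to be left alone. Origin: centre of its underside.
- mouth (a point): The centre of the tube's mouth, at x = +60 mm on the gauge's axis, where a white rod 9 mm thick comes out; it sticks out 25 mm at the start and ends in the loop.
- glue_joint (a point): Middle of the amber glue line, on the stage's axis, 81 mm above the bench. From it a clamped green strip runs towards the stage's +y, and a bare aluminium strip, glued over its end, 25 mm wide, towards -y to 65 mm from the stage's centre. The pull pin stands near the aluminium strip's free end. The joint is rigid.
Not all that is in view belongs to the job. What is shaped like the gauge but pink or purple is not meant.

How it is judged:
On the way, in this order (a step that is already met when the one before it is completed fails the run):
1. the gauge is lifted clear of its rest in the fingers (height (world z) of gauge above 0.075 m and contact force between the fingers and gauge above 3 N and contact force between gauge and rest below 0.1 N), for 0.1 s.
2. the loop is over the pull pin, below its head, with the rod still in (horizontal distance between loop and pull_pin below 0.012 m and z of loop in the frame of pull_pin between 0 and 0.025 m and value of joint rod below 0.02 m), for 0.1 s.
At the end, for the whole second after the job is handed in: Through the last second: fingers hold the gauge off bench and rest, loop round the pin below its head, tube mouth within the red band (rod out 41 to 49 mm), gauge on the free-end side of the pin, level and in line with the strip within 10 degrees, still (all of step 1 and value of joint rod between 0.041 and 0.049 m and contact force between gauge and stage above 6 N and contact force between gauge and table below 0.1 N and horizontal distance between loop and pull_pin below 0.012 m and z of loop in the frame of pull_pin between 0 and 0.027 m and y of gauge in the frame of pull_pin below -0.13 m and angle between the x axis of gauge and the y axis of stage, either way round below 0.17 rad and angle between gauge's own x axis and vertical between 1.4 and 1.74 rad and linear speed of gauge below 0.02 m/s); the arm keeps its last pose, push and grip.
It fails at once if the rod is pulled more than 4 mm past the red band (value of joint rod above 0.053 m).
It fails at once if the spare objective is moved or knocked over (distance of objective from where it was at the start of the episode above 0.03 m or angle between objective's own z axis and vertical above 0.4 rad).
It fails at once if the sample box is moved (distance of sample_box from where it was at the start of the episode above 0.03 m).
It fails at once if the glue bottle is moved or knocked over (distance of glue_bottle from where it was at the start of the episode above 0.03 m or angle between glue_bottle's own z axis and vertical above 0.4 rad).
It also fails if it takes over 42 s, if anything falls off the work surface, if the arm or the gripper's body presses on something with over 40 N, if the wrist force passes 120 N, or if a joint passes its speed limit or range.

## Working session

There is one attempt and no reset: what is moved stays moved. The work goes in short steps, Python scripts to look and compute and a tool call to move; the robot and the scene stay as the last step left them, time stands still between calls to the robot, and variables do not carry over. Pictures are saved under pics/ and viewed, at most 10 in all, crops included, and the job is handed in when it is done.

Besides the shell and the picture viewer there is one more tool, called after "Call:" as a command line: name --argument value ..., lists and objects as JSON in quotes. servo_tool: Moves the arm, as the interface text tells. Its arguments: {"type":"object","properties":{"moves":{"type":"array"}},"required":["moves"]}

```bash
mkdir -p pics; ls
cat > h.py <<'E'
import sys; sys.path.insert(0,'.')
import numpy as np, cv2
from plant import manip
def grab(n,fn=None):
    f=manip.grab_frame(n)
    if fn: cv2.imwrite('pics/'+fn,f['image'])
    return f
def ray(f,u,v):
    d=np.array(f['rotation'])@np.linalg.inv(f['mtx'])@np.array([u,v,1.0]); return np.array(f['eye']),d
def onz(f,u,v,z):
    e,d=ray(f,u,v); return e+d*(z-e[2])/d[2]
def proj(f,p):
    c=np.array(f['rotation']).T@(np.array(p)-f['eye']); q=np.array(f['mtx'])@c; return q[:2]/q[2]
E
python3 - <<'E'
from h import *
for n in('scene','top'):
    f=grab(n,n+'0.png'); print(n,f['eye'],np.round(f['rotation'],3).tolist(),np.array(f['mtx']).tolist())
print(manip.state())
E
```

```text
pics
scene [0.97838419 0.72445206 0.73527371] [-0.127, 0.221, 0.86, -0.442] [[505.1427431387989, 0.0, 277.89782527137095], [0.0, 505.1427431387989, 204.9918701286315], [0.0, 0.0, 1.0]]
top [ 0.35390075 -0.09448224  1.31707913] [0.034, -0.706, 0.707, -0.037] [[487.19009565185576, 0.0, 284.1820991310683], [0.0, 487.19009565185576, 208.18691705063966], [0.0, 0.0, 1.0]]
{'time': 0.1, 'joint_pos': array([ 1.20900874e+00,  5.33563884e-02,  1.61417944e+00,  1.95946280e-05,
        1.47604440e+00, -1.19003090e-01]), 'joint_vel': array([-0.00073942, -0.00261731, -0.00488068,  0.00026174,  0.000539  ,
        0.00152179]), 'joint_efforts': array([-3.44365499e-04, -3.94903672e+01, -3.71363246e+01, -9.74959198e-05,
        3.89274748e-03, -2.84327075e-05]), 'tool_pos': array([0.15005156, 0.60614569, 0.24413173]), 'tool_rot': array([-2.46080115e-04,  1.21095196e-01,  9.92640401e-01, -9.62890657e-04]), 'contact_force': array([0.21065388, 0.27315274, 1.33467638]), 'ft_torque': array([ 0.03278247,  0.03986513, -0.0133684 ]), 'grasp_force': 0.0, 'gripper_width': 0.9977145616056298}
```

Rotation is a quaternion; fix that and view.

Run:
```python
s=open('h.py').read()
s=s.replace("import numpy as np, cv2","import numpy as np, cv2\nfrom scipy.spatial.transform import Rotation as R\ndef q2m(q): return R.from_quat(np.roll(q,-1)).as_matrix()").replace("np.array(f['rotation'])","q2m(f['rotation'])")
open('h.py','w').write(s)
```

```text
(no output)
```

View pics/scene0.png

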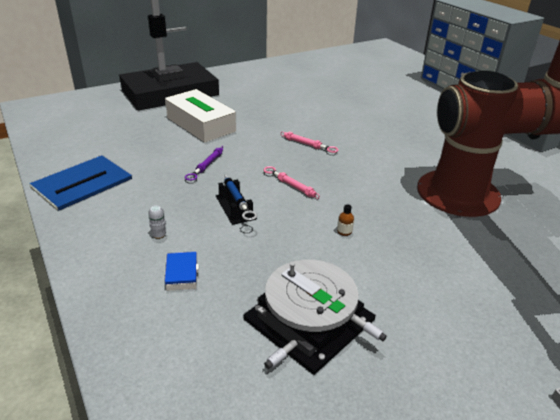

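View pics/top0.png

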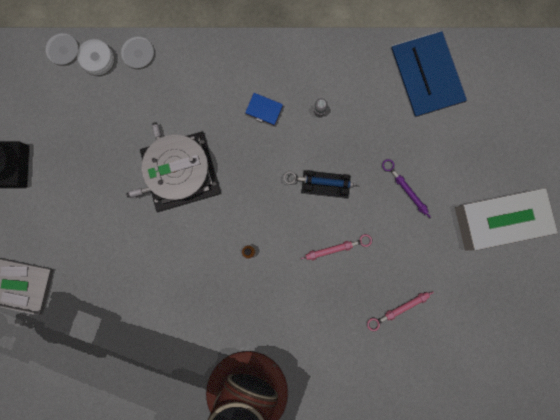

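The scene view shows the blue gauge in its black rest at (236,192) with the loop at (249,216), and the stage pin at (292,270). In the top view the gauge is at (326,183), its loop at (290,180), and the chuck at (176,167), with the strip running right and up to about (200,158).

Candidates for the gauge in the top view: blue in rest (326,183); purple (410,195); pink (335,250); pink (405,305); the blue notebook and box lid are not gauge-shaped. I choose (326,183) and check it in a close crop.

Run:
```python
from h import *
f=grab('top'); im=f['image']; g=grab('scene')
a=cv2.resize(im[130:215,130:362],None,fx=3.4,fy=3.4,interpolation=cv2.INTER_CUBIC)
b=cv2.resize(g['image'][170:350,200:390],None,fx=1.6,fy=1.6,interpolation=cv2.INTER_CUBIC)
c=np.zeros((a.shape[0]+b.shape[0],a.shape[1],3),np.uint8); c[:a.shape[0]]=a; c[a.shape[0]:,:b.shape[1]]=b
cv2.imwrite('pics/crop1.png',c); print(a.shape,b.shape)
hsv=cv2.cvtColor(im,cv2.COLOR_BGR2HSV)
def blob(m,roi,z,name):
    x0,y0,x1,y1=roi; ys,xs=np.nonzero(m[y0:y1,x0:x1]); xs=xs+x0; ys=ys+y0
    P=np.array([onz(f,u,v,z)[:2] for u,v in zip(xs,ys)]); c=P.mean(0); U,S,V=np.linalg.svd(P-c)
    t=(P-c)@V[0]; print(name,len(xs),xs.mean(),ys.mean(),c,'ang',np.degrees(np.arctan2(V[0][1],V[0][0])),'len',np.ptp(t)); 
m=cv2.inRange(hsv,(100,120,50),(125,255,255)); blob(m,(300,165,355,200),.052,'tube')
m=cv2.inRange(hsv,(0,0,0),(180,255,60)); blob(m,(296,165,356,202),.03,'rest')
m=cv2.inRange(hsv,(45,120,60),(85,255,255)); blob(m,(140,150,215,190),.081,'green')
# chuck disc
m=cv2.inRange(hsv,(0,0,110),(180,60,255)); m[:,:135]=0;m[:,225:]=0;m[:125]=0;m[215:]=0
cs,_=cv2.findContours(cv2.morphologyEx(m,cv2.MORPH_OPEN,np.ones((9,9))),cv2.RETR_EXTERNAL,cv2.CHAIN_APPROX_NONE)
for k in cs:
    if cv2.contourArea(k)>800:
        h=cv2.convexHull(k); e=cv2.fitEllipse(h); print('disc',e,onz(f,*e[0],.078), 'dia',e[1][0]/487.19*(f['eye'][2]-.078))
for p in [(199,158),(290,180)]: print(p,onz(f,*p,.112),onz(f,*p,.045))
```

```text
(289, 789, 3) (288, 304, 3)
tube 227 327.9735682819383 181.51541850220264 [ 0.55059878 -0.21516071] ang -96.77864902508679 len 0.10080013359636411
rest 859 325.68917345750873 184.36204889406287 [ 0.54637751 -0.21107458] ang -96.28113213626287 len 0.12647962211307207
green 119 159.4453781512605 170.25210084033614 [0.57595678 0.22006314] ang -73.82236344021635 len 0.051219093032136495
disc ((173.92404174804688, 166.37850952148438), (64.41736602783203, 66.29145050048828), 47.0219612121582) [0.58654522 0.18381576 0.078     ] dia 0.1638338506887091
(199, 158) [0.60139366 0.11373487 0.112     ] [0.61515377 0.12531133 0.045     ]
(290, 180) [ 0.54523867 -0.11449387  0.112     ] [ 0.55587668 -0.11560647  0.045     ]
```

View pics/crop1.png

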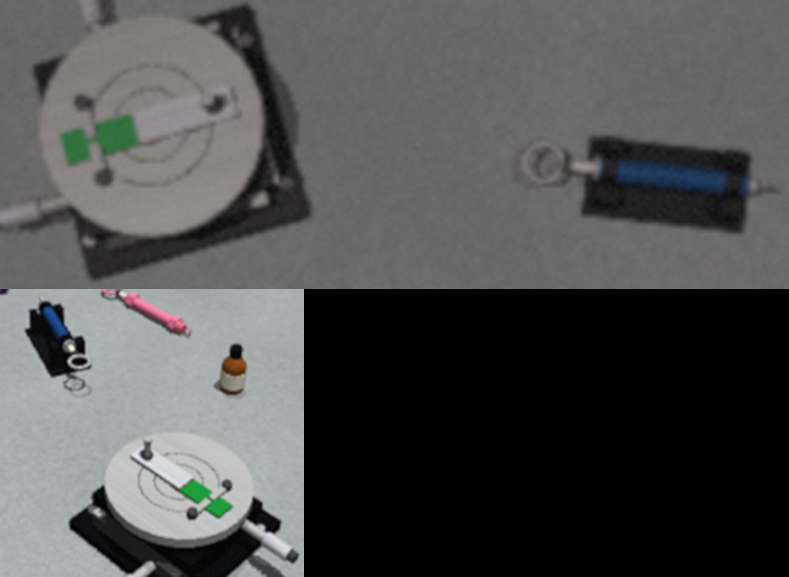

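The crop confirms the blue gauge in the rest (loop at top pixel ~(290.3,177.6), tube along the rest). The pin head is at top pixel ~(193,159.7) and at scene pixel ~(292,266).

Run:
```python
from h import *
f=grab('top');g=grab('scene')
def tri(a,b):
    e1,d1=ray(f,*a);e2,d2=ray(g,*b)
    A=np.stack([d1,-d2],1);s=np.linalg.lstsq(A,e2-e1,rcond=None)[0]
    p,q=e1+d1*s[0],e2+d2*s[1]; return (p+q)/2,np.linalg.norm(p-q)
L=onz(f,290.3,177.6,.045)
print('loop',L,'tri',tri((290.3,177.6),(249,216)))
print('pin head',tri((193.2,159.7),(292,266)),onz(f,193.2,159.7,.112))
# strip outline: aluminium bright, compute axis from green/alu ends
c=lambda x,y:(x/3.4+130,y/3.4+130)
d=onz(f,*c(213,104),.084)-onz(f,*c(75,146),.084);print('strip ang',np.degrees(np.arctan2(d[1],d[0])))
hsv=cv2.cvtColor(f['image'],cv2.COLOR_BGR2HSV)
m=cv2.inRange(hsv,(100,120,50),(125,255,255));ys,xs=np.nonzero(m[165:200,300:355]);print('tube px',xs.min()+300,xs.max()+300)
d=L[:2]-np.array([.5506,-.2152]);print('gauge ang',np.degrees(np.arctan2(d[1],d[0])),np.linalg.norm(d))
R0=q2m(manip.state()['tool_rot']);print(np.round(R0,3))
```

```text
loop [ 0.56228217 -0.11642015  0.045     ] tri (array([ 0.56255865, -0.11618016,  0.04015271]), np.float64(0.0012076882569706357))
pin head (array([0.59836176, 0.13148528, 0.09918816]), np.float64(0.003174048692241096)) [0.59708127 0.12820976 0.112     ]
strip ang -72.80757272531727
tube px 311 349
gauge ang 83.25525913438818 0.09946824862305177
[[-0.971  0.24  -0.   ]
 [ 0.24   0.971 -0.001]
 [ 0.    -0.001 -1.   ]]
```

Call:
servo_tool --moves '[[[0,0,0,0,0,10.36,85],[0,0,0,0,0,10.36,85],[0,0,0,0,0,10.36,85],[0,0,0,0,0,10.36,85],[0,0,0,0,0,10.36,85],[0,0,0,0,0,10.36,85],[0,0,0,0,0,10.36,85],[0,0,0,0,0,10.36,85],[0,60,0,0,0,0,85],[0,60,0,0,0,0,85],[0,60,0,0,0,0,85],[0,0,0,0,0,0,85]]]'

```text
time: 1.8
tool_pos: [0.3328, 0.5842, 0.2448]
tool_rot: [0.0, 0.749, 0.662, -0.0]
contact_force: [-0.8, 0.9, 0.0]
gripper_width: 0.996
grasp_force: 0.0
```

Call:
servo_tool --moves '[[[-55,22,0,0,0,0,85],[-55,22,0,0,0,0,85],[-55,22,0,0,0,0,85],[-55,22,0,0,0,0,85],[-55,22,0,0,0,0,85],[-55,22,0,0,0,0,85],[-55,22,0,0,0,0,85],[-55,22,0,0,0,0,85],[-55,22,0,0,0,0,85],[-55,22,0,0,0,0,85],[-55,22,0,0,0,0,85],[0,0,0,0,0,0,85]]]'

```text
time: 3.3
tool_pos: [0.4979, -0.0463, 0.2452]
tool_rot: [-0.0, 0.749, 0.662, -0.0]
contact_force: [0.5, 0.5, -0.3]
gripper_width: 0.993
grasp_force: 0.0
```

Call:
servo_tool --moves '[[[-55,22,0,0,0,0,85],[-54,22,30,0,0,0,85],[-54,22,60,0,0,0,85],[0,0,30,0,0,0,85],[0,0,0,0,0,0,85],[0,0,0,0,0,0,85]]]'

```text
time: 4.05
tool_pos: [0.5402, -0.1957, 0.1434]
tool_rot: [0.001, 0.747, 0.665, 0.0]
contact_force: [0.0, -0.1, 0.2]
gripper_width: 0.991
grasp_force: 0.0
```

Run:
```python
from h import *
s=manip.state();print(s['time'],s['tool_pos'],np.round(q2m(s['tool_rot']),3),s['joint_pos'],s['contact_force'])
g=grab('scene');f=grab('top')
a=cv2.resize(g['image'][130:250,180:310],None,fx=4,fy=4)
b=cv2.resize(f['image'][140:230,270:360],None,fx=3,fy=3)
c=np.zeros((480,790,3),np.uint8);c[:,:520]=a;c[:270,520:]=b;cv2.imwrite('pics/c2.png',c)
G=np.array([.5505,-.2155,.045]);print(proj(g,G),proj(f,G))
```

```text
4.05 [ 0.54021483 -0.19565576  0.14341495] [[ 0.116  0.993  0.002]
 [ 0.993 -0.116 -0.001]
 [-0.     0.002 -1.   ]] [-4.77108754e-01  1.68604878e-02  1.82484759e+00  2.63477456e-04
  1.29799877e+00 -3.60511788e-01] [ 0.04615637 -0.05250334  0.2381769 ]
[234.83063527 191.61679711] [327.85267529 181.95978509]
```

View pics/c2.png

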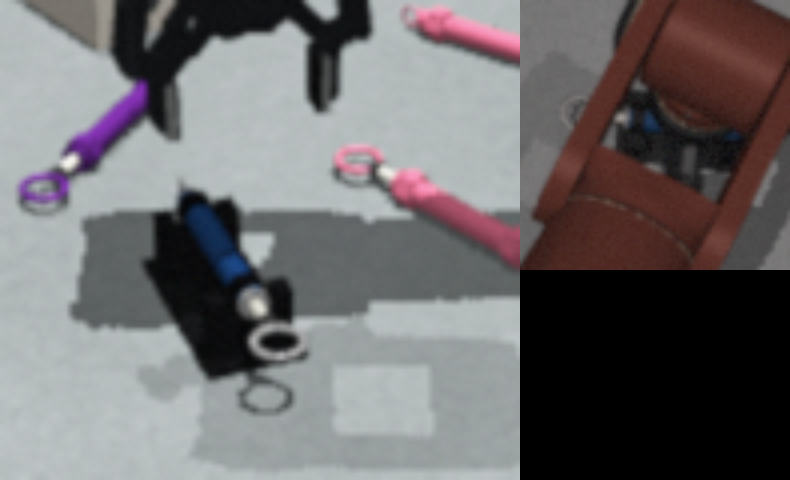

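The fingers stand above the gauge with an open jaw, tips at crop (170,130) and (320,100). The gauge is still level in its rest, projected origin (235,192). Remaining: x −18.5, y +12.5, z +103 mm.

Call:
servo_tool --moves '[[[-18.5,12.5,0,0,0,0,85],[0,0,35,0,0,0,85],[0,0,35,0,0,0,85],[0,0,20,0,0,0,85],[0,0,13,0,0,0,85],[0,0,0,0,0,0,85],[0,0,0,0,0,0,85]]]'

```text
time: 5.03
tool_pos: [0.5506, -0.2171, 0.0403]
tool_rot: [0.001, 0.748, 0.664, 0.0]
contact_force: [0.5, 0.3, 0.2]
gripper_width: 1.0
grasp_force: 0.0
```

Call:
servo_tool --moves '[[[0,0,0,0,0,0,40],[0,0,0,0,0,0,25],[0,0,0,0,0,0,10],[0,0,0,0,0,0,5],[0,0,0,0,0,0,5],[0,0,0,0,0,0,5],[0,0,0,0,0,0,5],[0,0,0,0,0,0,5]]]'

```text
time: 6.02
tool_pos: [0.5498, -0.2168, 0.0392]
tool_rot: [0.0, 0.748, 0.664, 0.0]
contact_force: [0.4, -0.5, 2.9]
gripper_width: 0.193
grasp_force: 58.6
```

Call:
servo_tool --moves '[[[0,0,-15,0,0,0,5],[0,0,-30,0,0,0,5],[0,0,-30,0,0,0,5],[0,0,-25,0,0,0,5],[0,0,0,0,0,0,5],[0,0,0,0,0,-8,5],[0,0,0,0,0,-8,5],[0,0,0,0,0,-7.3,5],[0,0,0,0,0,0,5],[0,0,0,0,0,0,5]]]'

```text
time: 7.28
tool_pos: [0.5491, -0.2164, 0.1379]
tool_rot: [-0.001, 0.599, 0.801, -0.0]
contact_force: [0.4, 0.7, -2.0]
gripper_width: 0.19
grasp_force: 58.6
```

Run:
```python
from h import *
s=manip.state();T=s['tool_pos'];Rm=q2m(s['tool_rot']);print(s['time'],T,np.round(Rm,3),s['grasp_force'])
x=Rm[:,0];O=T-Rm[:,2]*.005; L=O+.1*x; P=np.array([.5975,.1305,.1])
print('ang',np.degrees(np.arctan2(x[1],x[0])),'loop',L)
g=grab('scene');f=grab('top');print('loop px',proj(g,L),proj(f,L),'mid',proj(g,O))
d=(P-L)[:2];print('d along tool x,y',d@Rm[:2,0]*1e3,d@Rm[:2,1]*1e3)
a=cv2.resize(g['image'][120:300,190:390],None,fx=2.7,fy=2.7,interpolation=cv2.INTER_CUBIC)
b=cv2.resize(f['image'][140:220,140:340],None,fx=1.25,fy=1.25) if 0 else f['image'][130:230,150:350]
c=np.zeros((590,540,3),np.uint8);c[:486]=a;c[486:586,:200]=b;cv2.imwrite('pics/c3.png',c)
```

```text
7.275 [ 0.54908775 -0.21639018  0.13785435] [[-0.282  0.959 -0.001]
 [ 0.959  0.282  0.001]
 [ 0.001 -0.001 -1.   ]] 58.566357493400574
ang 106.40429297813925 loop [ 0.52085348 -0.12046496  0.14297098]
loop px [264.11653945 172.69888955] [292.69289599 187.91405741] mid [234.10103994 156.50783251]
d along tool x,y 219.102738576412 144.40250742183522
```

View pics/c3.png

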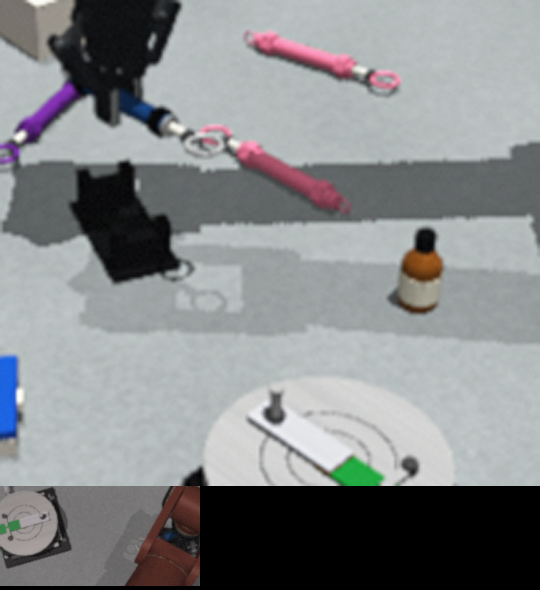

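Gauge held level, loop at crop (205,141) = scene (266,172), agreeing with the prediction (264,173); pin at crop (275,392–414) = scene (292,265–273).

Call:
servo_tool --moves '[[[20,14,0,0,0,0,5],[35,24,0,0,0,0,5],[40,27,0,0,0,0,5],[40,27,0,0,0,0,5],[40,27,0,0,0,0,5],[29,17,0,0,0,0,5],[15,8,8,0,0,0,5],[0,0,0,0,0,0,5],[0,0,0,0,0,0,5]]]'

```text
time: 8.5
tool_pos: [0.6251, 0.0331, 0.1304]
tool_rot: [-0.0, 0.599, 0.801, -0.0]
contact_force: [0.0, -0.3, -2.1]
gripper_width: 0.188
grasp_force: 58.6
```

```bash
cat > look.py <<'E'
from h import *
import sys
s=manip.state();T=s['tool_pos'];Rm=q2m(s['tool_rot']);print(s['time'],T,s['grasp_force'],s['contact_force'])
x=Rm[:,0];O=T-Rm[:,2]*.005; L=O+.1*x
print('ang',np.degrees(np.arctan2(x[1],x[0])),'tilt',x[2],'loop',L)
g=grab('scene');f=grab('top');print('loop px',proj(g,L),proj(f,L),'mouth',proj(g,O+.06*x))
print('pin foot onz scene',onz(g,291.5,272.5,.087),'top',onz(g,292.2,265.2,.112))
a=cv2.resize(g['image'][215:295,220:340],None,fx=5,fy=5,interpolation=cv2.INTER_CUBIC)
b=cv2.resize(f['image'][138:178,165:265],None,fx=6,fy=5,interpolation=cv2.INTER_CUBIC)
cv2.imwrite('pics/'+sys.argv[1],np.vstack([a,b]))
E
python3 look.py c4.png
```

```text
8.5 [0.62507432 0.03312215 0.13044471] 58.61792027950287 [ 8.87378612e-04 -3.14731189e-01 -2.05347794e+00]
ang 106.44417065498125 tilt -0.00028859592159664806 loop [0.59677052 0.12903452 0.13541585]
loop px [291.97070269 250.01721824] [191.13438613 157.93558931] mouth [276.29611122 240.07531757]
pin foot onz scene [0.59985626 0.13617128 0.087     ] top [0.6033751  0.14272602 0.112     ]
```

View pics/c4.png

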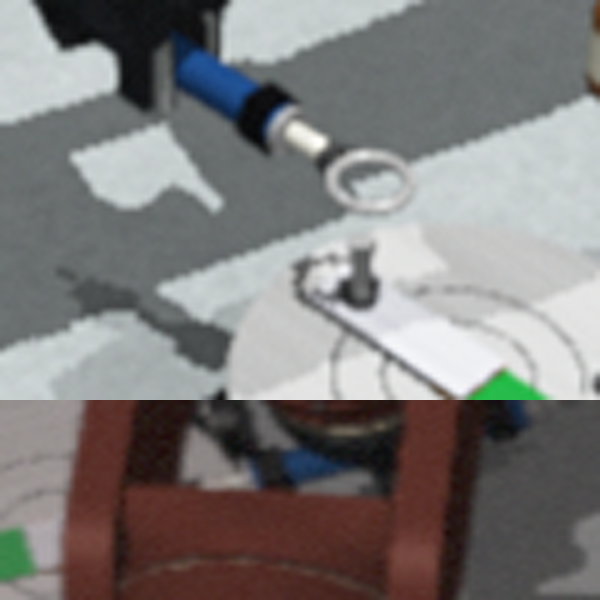

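Loop centre at crop (369,180) = scene (293.8,251.0); pin head at crop (361,245) = (292.2,264), flange at (359,293) = (291.8,273.6). Compare the two within the same camera.

Run:
```python
from h import *
g=grab('scene');s=manip.state();Rm=q2m(s['tool_rot'])
L=onz(g,293.8,251,.1354);print('loop scene',L)
for n,p in dict(head=onz(g,292.2,264.2,.1115),mid=onz(g,292,268.8,.0985),fl=onz(g,291.8,273.6,.0855)).items():
    d=(p-L)[:2];print(n,p,'rel in tool x,y mm',d@Rm[:2,0]*1e3,d@Rm[:2,1]*1e3)
P=np.array([.599,.134]);print('stage est tool', (P-[.5968,.129])@Rm[:2,:2]*1e3)
for z in (.087,.112): print(z,proj(g,[.599,.134,z]))
```

```text
loop scene [0.59521917 0.13295366 0.1354    ]
head [0.60168072 0.13992072 0.1115    ] rel in tool x,y mm 4.857347737968566 8.166859229273184
mid [0.60064554 0.13845197 0.0985    ] rel in tool x,y mm 3.740961962214962 6.758848307745999
fl [0.60001623 0.13765147 0.0855    ] rel in tool x,y mm 3.150902157095274 5.928993615873382
stage est tool [4.17460608 3.52316099]
0.087 [291.30093387 271.65014651]
0.112 [291.81640312 261.63041605]
```

Call:
servo_tool --moves '[[[4,5.5,0,0,0,0,5],[0,0,8,0,0,0,5],[0,0,8,0,0,0,5],[0,0,0,0,0,0,5],[0,0,0,0,0,0,5]]]'

```text
time: 9.28
tool_pos: [0.6295, 0.0396, 0.1147]
tool_rot: [-0.0, 0.598, 0.801, -0.0]
contact_force: [-0.7, -0.2, -1.6]
gripper_width: 0.189
grasp_force: 58.6
```

```bash
python3 look.py c5.png
```

```text
9.275 [0.62947661 0.03964261 0.11467348] 58.63370060920715 [-0.70037777 -0.20631701 -1.59036614]
ang 106.51036391231955 tilt 8.14117536212714e-05 loop [0.60105934 0.1355195  0.11968162]
loop px [291.43704988 259.32553609] [189.73344026 157.52082115] mouth [275.80313736 249.21048442]
pin foot onz scene [0.59985626 0.13617128 0.087     ] top [0.6033751  0.14272602 0.112     ]
```

View pics/c5.png

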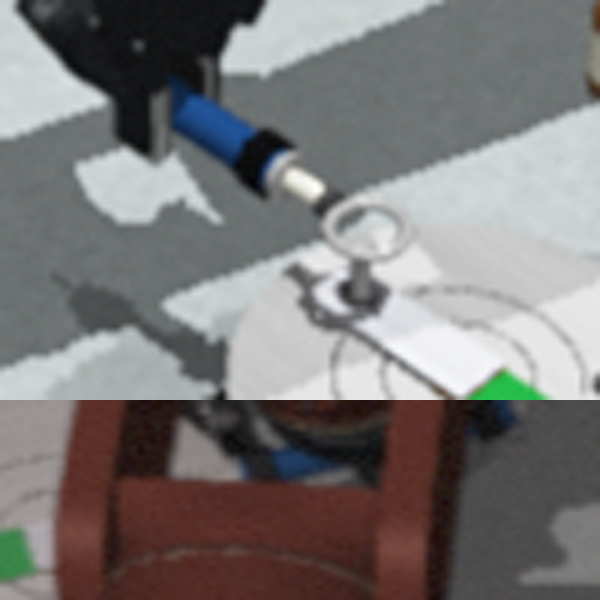

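Loop centre at crop (368,226), pin stem seen inside and below the ring at x≈361; about 2 mm off, within the 6.5 mm clearance. A small correction, then down.

Call:
servo_tool --moves '[[[-1,1.5,0,0,0,0,5],[0,0,4,0,0,0,5],[0,0,4,0,0,0,5],[0,0,4,0,0,0,5],[0,0,0,0,0,0,5]]]'

```text
time: 10.0
tool_pos: [0.6308, 0.0391, 0.1021]
tool_rot: [-0.001, 0.598, 0.801, -0.0]
contact_force: [-0.4, -0.1, -0.6]
gripper_width: 0.19
grasp_force: 58.6
```

Call:
servo_tool --moves '[[[0,0,4,0,0,0,5],[0,0,4,0,0,0,5],[0,0,3,0,0,0,5],[0,0,0,0,0,0,5],[0,0,0,0,0,0,5]]]'

```text
time: 10.62
tool_pos: [0.6314, 0.0391, 0.092]
tool_rot: [0.0, 0.598, 0.801, 0.0]
contact_force: [-0.1, -0.6, -1.6]
gripper_width: 0.184
grasp_force: 58.6
```

```bash
python3 look.py c6.png
```

```text
10.625 [0.63138913 0.03910118 0.09199739] 58.63385260105133 [-0.097362   -0.61376268 -1.56015709]
ang 106.50901970339159 tilt -7.346344410319826e-05 loop [0.60297153 0.13497878 0.09699004]
loop px [289.93765297 268.68114027] [191.64473496 158.59257828] mouth [274.54549795 258.47981412]
pin foot onz scene [0.59985626 0.13617128 0.087     ] top [0.6033751  0.14272602 0.112     ]
```

View pics/c6.png

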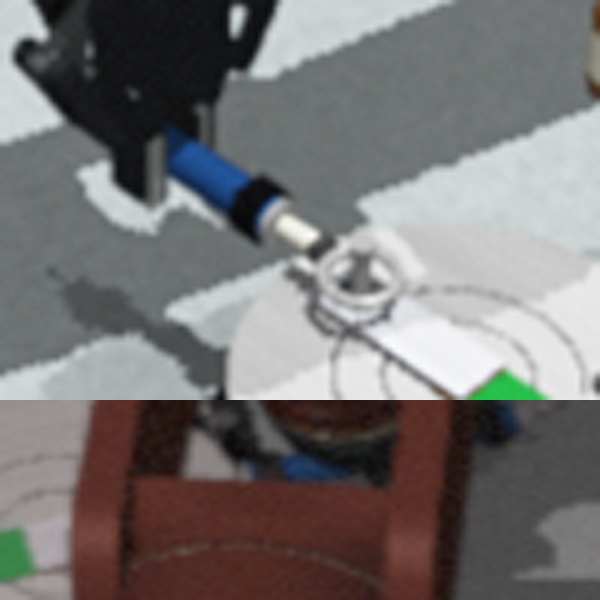

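The ring (centre crop (358,280)) encloses the pin stem (360,270), at loop height 13 mm above the pin foot, with no contact force. Now pull gently.

Call:
servo_tool --moves '[[[-4,0,0,0,0,0,5],[-6,0,0,0,0,0,5],[-6,0,0,0,0,0,5],[-6,0,0,0,0,0,5],[-6,0,0,0,0,0,5],[-6,0,0,0,0,0,5],[-4,0,0,0,0,0,5],[0,0,0,0,0,0,5],[0,0,0,0,0,0,5]]]'

```text
time: 11.85
tool_pos: [0.6416, 0.0035, 0.0915]
tool_rot: [-0.001, 0.598, 0.801, 0.0]
contact_force: [-2.2, 6.6, -1.5]
gripper_width: 0.193
grasp_force: 58.6
```

```bash
sed -i 's/\[215:295,220:340\]/[205:295,230:330]/; s/fx=5,fy=5/fx=6,fy=6/; s/^b=.*/b=np.zeros((1,600,3),np.uint8)/' look.py; python3 look.py c7.png; python3 -c "
from h import *
s=manip.state();print(s['contact_force']@q2m(s['tool_rot']))"
```

```text
11.85 [0.64164821 0.00350358 0.09149125] 58.58116865158081 [-2.20850842  6.55782964 -1.53705359]
ang 106.50178940161916 tilt 0.0025148597815914183 loop [0.6132508  0.09937334 0.09674271]
loop px [275.74661693 259.24862537] [205.7398552  154.61408656] mouth [261.00728021 249.51903615]
pin foot onz scene [0.59985626 0.13617128 0.087     ] top [0.6033751  0.14272602 0.112     ]
[6.01714488 1.09838324 0.91653268]
```

View pics/c7.png

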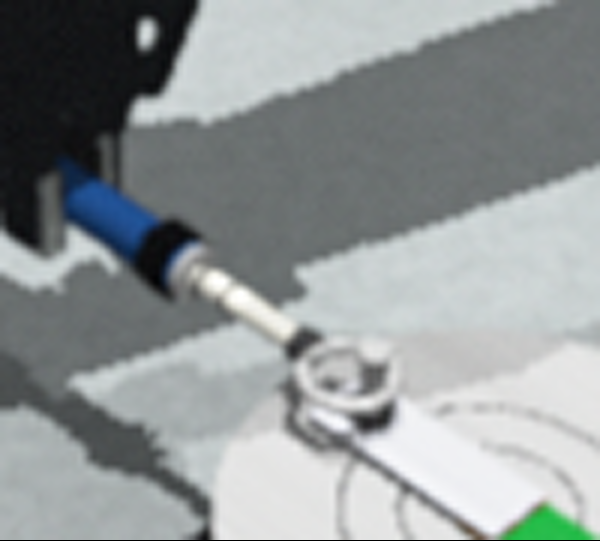

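The loop is hooked on the pin; two black rings have emerged near crop (205,275), and the pull is 6.0–6.5 N, so the rod is about 24–26 mm out. Pull a further 15 mm, then check.

Call:
servo_tool --moves '[[[-4,0,0,0,0,0,5],[-4,0,0,0,0,0,5],[-4,0,0,0,0,0,5],[-3,0,0,0,0,0,5],[0,0,0,0,0,0,5],[0,0,0,0,0,0,5],[0,0,0,0,0,0,5]]]'

```text
time: 12.82
tool_pos: [0.6455, -0.01, 0.0912]
tool_rot: [-0.002, 0.598, 0.801, 0.001]
contact_force: [-2.3, 8.9, -0.5]
gripper_width: 0.194
grasp_force: 58.6
```

```bash
cat > red.py <<'E'
from h import *
s=manip.state();print(s['time'],s['tool_pos'])
x=q2m(s['tool_rot'])[:,0];O=s['tool_pos']-q2m(s['tool_rot'])[:,2]*.005
F=[];A=[]
for i in range(6):
    g=grab('scene');A.append(g['image'].astype(float));s=manip.state();F.append(s['contact_force']@q2m(s['tool_rot']))
print('F tool',np.mean(F,0),np.std(F,0)); im=np.mean(A,0)
# sample colour along the axis line
for d in np.arange(50,150,2.0):
    u,v=proj(g,O+x*d/1e3); p=cv2.getRectSubPix(im.astype(np.float32),(1,3),(float(u),float(v)))
    print(int(d),np.round([u,v],1),p.mean((0,1)).astype(int),end='; ')
m=(im[...,2]>1.6*im[...,1])&(im[...,2]>1.6*im[...,0])&(im[...,2]>70)
ys,xs=np.nonzero(m[205:295,230:330]);print('\nred n',len(xs),xs.mean()+230 if len(xs) else 0,ys.mean()+205 if len(xs) else 0)
c=cv2.resize(im[215:275,230:310].astype(np.uint8),None,fx=10,fy=10,interpolation=cv2.INTER_CUBIC);cv2.imwrite('pics/red.png',c)
E
python3 red.py
```

```text
12.825 [ 0.64552692 -0.00997119  0.09122263]
F tool [8.70242645 0.32348294 1.32944907] [0.57393355 0.38228038 0.41237491]
50 [252.5 243.9] [41 29 22]; 52 [253.2 244.4] [90 69 56]; 54 [253.9 244.8] [146 128 116]; 56 [254.6 245.3] [162 154 148]; 58 [255.3 245.8] [155 154 152]; 60 [256.  246.2] [147 150 149]; 62 [256.7 246.7] [176 183 184]; 64 [257.5 247.2] [198 207 207]; 66 [258.2 247.6] [198 206 206]; 68 [258.9 248.1] [199 207 207]; 70 [259.6 248.6] [207 215 215]; 72 [260.3 249.1] [220 228 228]; 74 [261.  249.5] [224 231 232]; 76 [261.8 250. ] [218 225 225]; 78 [262.5 250.5] [199 207 207]; 80 [263.2 251. ] [200 208 209]; 82 [263.9 251.4] [221 227 228]; 84 [264.7 251.9] [228 234 235]; 86 [265.4 252.4] [219 225 226]; 88 [266.1 252.9] [201 209 210]; 90 [266.9 253.4] [184 193 193]; 92 [267.6 253.8] [187 196 197]; 94 [268.3 254.3] [203 211 212]; 96 [269.1 254.8] [214 222 222]; 98 [269.8 255.3] [215 223 223]; 100 [270.5 255.8] [214 222 222]; 102 [271.3 256.3] [214 221 222]; 104 [272.  256.8] [214 222 222]; 106 [272.8 257.2] [214 222 222]; 108 [273.5 257.7] [213 221 222]; 110 [274.3 258.2] [214 221 222]; 112 [275.  258.7] [213 221 222]; 114 [275.8 259.2] [214 222 222]; 116 [276.5 259.7] [208 215 216]; 118 [277.3 260.2] [185 192 193]; 120 [278.  260.7] [138 142 143]; 122 [278.8 261.2] [94 94 95]; 124 [279.6 261.7] [83 82 82]; 126 [280.3 262.2] [106 106 105]; 128 [281.1 262.7] [149 150 149]; 130 [281.9 263.2] [180 180 179]; 132 [282.6 263.7] [179 180 178]; 134 [283.4 264.2] [175 175 174]; 136 [284.2 264.8] [179 180 178]; 138 [285.  265.3] [186 187 186]; 140 [285.7 265.8] [190 191 191]; 142 [286.5 266.3] [191 191 191]; 144 [287.3 266.8] [192 191 191]; 146 [288.1 267.3] [200 199 198]; 148 [288.9 267.8] [192 189 188]; 
red n 0 0 0
```

No red yet; ring marks at 67, 79 and 90 mm on the axis, mouth at about 61, and 8.7 N all give a rod extension of about 39 mm. Pull 4 mm more.

Call:
servo_tool --moves '[[[-2,0,0,0,0,0,5],[-2,0,0,0,0,0,5],[0,0,0,0,0,0,5],[0,0,0,0,0,0,5],[0,0,0,0,0,0,5],[0,0,0,0,0,0,5]]]'

```text
time: 13.88
tool_pos: [0.6465, -0.0135, 0.0911]
tool_rot: [-0.002, 0.598, 0.801, 0.001]
contact_force: [-2.5, 9.4, -1.0]
gripper_width: 0.187
grasp_force: 58.6
```

```bash
python3 red.py
```

```text
13.875 [ 0.64653979 -0.01353624  0.09112549]
F tool [10.16037222  0.01772545  1.24644963] [0.47318459 0.39789639 0.46402824]
50 [251.2 243.1] [50 35 26]; 52 [251.9 243.5] [106  83  68]; 54 [252.6 244. ] [153 137 127]; 56 [253.3 244.5] [166 160 157]; 58 [254.  244.9] [150 150 155]; 60 [254.7 245.4] [108 109 152]; 62 [255.4 245.8] [ 92  96 170]; 64 [256.2 246.3] [121 129 197]; 66 [256.9 246.8] [176 186 217]; 68 [257.6 247.2] [203 211 218]; 70 [258.3 247.7] [204 212 212]; 72 [259.  248.2] [212 220 220]; 74 [259.7 248.7] [222 229 229]; 76 [260.4 249.1] [231 237 237]; 78 [261.2 249.6] [230 236 236]; 80 [261.9 250.1] [219 226 226]; 82 [262.6 250.5] [198 206 206]; 84 [263.3 251. ] [199 208 208]; 86 [264.1 251.5] [213 221 222]; 88 [264.8 252. ] [218 226 226]; 90 [265.5 252.5] [209 216 217]; 92 [266.2 252.9] [195 203 204]; 94 [267.  253.4] [181 189 190]; 96 [267.7 253.9] [190 199 200]; 98 [268.4 254.4] [205 213 214]; 100 [269.2 254.9] [214 223 223]; 102 [269.9 255.4] [215 223 223]; 104 [270.7 255.8] [214 222 222]; 106 [271.4 256.3] [214 221 222]; 108 [272.2 256.8] [214 222 222]; 110 [272.9 257.3] [215 222 223]; 112 [273.6 257.8] [214 221 222]; 114 [274.4 258.3] [213 221 222]; 116 [275.2 258.8] [214 222 222]; 118 [275.9 259.3] [215 222 222]; 120 [276.7 259.8] [209 217 217]; 122 [277.4 260.3] [186 193 193]; 124 [278.2 260.8] [140 144 144]; 126 [278.9 261.3] [95 95 95]; 128 [279.7 261.8] [85 84 84]; 130 [280.5 262.3] [109 108 108]; 132 [281.2 262.8] [149 150 149]; 134 [282.  263.3] [179 180 179]; 136 [282.8 263.8] [177 178 177]; 138 [283.5 264.3] [174 175 174]; 140 [284.3 264.8] [179 180 179]; 142 [285.1 265.3] [186 187 187]; 144 [285.9 265.8] [191 192 192]; 146 [286.6 266.4] [191 191 191]; 148 [287.4 266.9] [193 193 193]; 
red n 7 255.85714285714286 245.85714285714286
```

View pics/red.png

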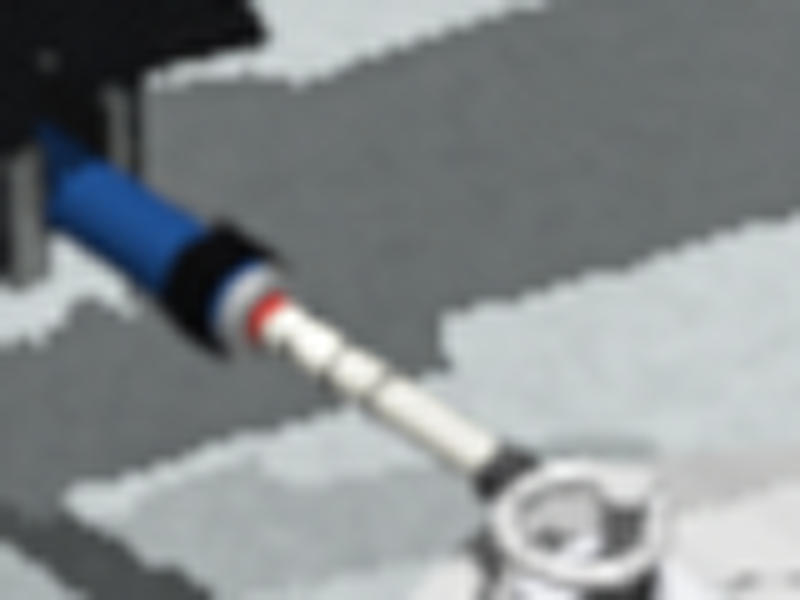

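The red band is about half out of the mouth (crop (268,310)), the pull is 10.2 N, and the ring is around the pin below its head, so the rod is at about 44–45 mm. Handing in.

```bash
python3 -c "
from h import *
print(manip.job_done())"
```

```text
the job is handed in; nothing more can be done
None
```

I handed the job in with the gauge held level and in line, its loop round the pull pin and the red band about half out of the tube mouth at about 10 N; the judging gave no pass or fail result.

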